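# Lay out a shed-door set in its shadow-cut tray

## Robot

A 6-joint arm with a two-finger parallel gripper is mounted at the origin on the work surface. World frame = base frame: x ahead of the robot, y to its left, z up, the work surface at z = 0. Lengths are in m, angles in rad, forces in N, time in s.
With the tool pointing down it reaches from about 0.3 to 0.775 m from the base axis. Payload 14.6 kg.
Tool frame: the origin (TCP) lies at the very end of the fingers, on their centre line; the grasp point (between the pads) lies 19 mm behind it; z points along the fingers, y is the line along which they close (so a half turn about z gives the same grasp; the last joint's range is limited). The gripper opens to 94 mm and grips with 3 to 60 N. Pads are 16 mm wide; open, the fingers measure 119 mm over their backs; the gripper's body (75 mm by 177 mm) begins 78 mm behind the grasp point.
Start: joints at [1.177, 0.3, 1.521, -0, 1.321, -0.067], TCP at [0.177, 0.521, 0.205] pointing down, gripper open.
Joint ranges: [-3.03, 3.03], [-0.79, 2.21], [0.23, 2.52], [-1.04, 4.18], [0, 3.07], [-2.55, 2.55]. Speed limits (rad/s): [2.22, 2.22, 2.57, 3.14, 3.14, 3.14].

## Interface

Orientations are given as [roll, pitch, yaw] about the fixed x, y, z axes, in that order (R = Rz(yaw) Ry(pitch) Rx(roll)).
In Python, from station import ctrl gives the robot as it stands.
- The arm moves only by the shell command python3 -m pendant 'ROWS' [OPENING] [FORCE]. ROWS is JSON, a list of rows, each a list of 2 entries, a list of its own where there are three numbers: the shift along the world's x, y, z in cm, then the turn about the world's z in rad. A call has 1 to 20 rows; each row shifts and turns the commanded pose from where the row before left it; what a row does not reach is not made up. A row lasts 1/12 s, in which the tool goes at most 41.7 mm and 7.16 degrees, less where a joint would pass 70% of its speed; a pose out of reach is approached as far as the arm can. A call is refused whole if a number of a shift passes 4.17 or a number of a turn 0.125, either way. A call with a gripper value outside its range is refused whole. OPENING is the opening, from 0 (shut) to 1 (fully open), set as the call begins (- or left out, the last holds). The fingers move at their own pace and stop on an object; FORCE is the grip in N (left out, the last holds). Time passes only in rows, so rows that do not move let the fingers close. It gives the time, the measured TCP pose, the force, the opening and the grip force at its end, in the units of the state.
- ctrl.get_obs(): the state, without advancing time (a new reading comes with each control period).
- ctrl.camera(name): name is "side" or "top"; returns a dict with "color" (420x560x3 uint8, red, green, blue), "intrinsics" (3x3 intrinsics, pixels), "camera_from_world" (4x4, takes a point from world to camera coordinates). Camera axes: x right, y down, z forward; pixel columns grow to the right and rows downward; lengths in m; the calibration is good to about 2 mm. A picture is of the moment at which its call begins. There is no depth.
- ctrl.hand_in(): hands the job in; it is judged then, once.
The state is a dict: "time_s": time; "qpos": joint angles; "joint_vel": joint speeds; "tau": joint torques, N m; "ee_pos": TCP position; "eef_rot": TCP orientation; "force": force on the tool from outside, world axes, zero at the start; "moment": the same for the moment, N m; "grip_width": finger opening in m; "grip_force": force on a finger pad.
Only numpy, scipy, OpenCV 4.12 (cv2) and the standard library are available. Lean on these libraries where they do the work, as an engineer would, in place of code of your own. Each camera call takes 0.05 s, during which the arm holds its last target. There are 200 camera calls.

## Task

Fill the foam-lined tray on the shop counter: lay the padlock, the pull handle and the barrel bolt each fully home and flat in the cut-out of its own outline. The bigger padlock does not belong to the set; leave it and the other things on the counter where they are.

Things in the scene. Friction and masses are not known exactly. Their poses are not given: they have to be found in the camera images.
- padlock_c (a point): Padlock, plain steel, lying flat: body 50 x 50 x 24 mm thick (about 0.2 kg), with a dark 8 mm shackle 38 mm wide standing 36 mm out of its +x side. This point is the centre of the body, half-way up (12 mm above its underside). Its x axis points to the shackle, z is up; clear to grip across y (50 mm).
- handle_c (a point): Pull handle, plain steel, U-shaped, lying on its side: bar 104 mm along x, 12 mm thick in y, 22 mm high; at each end a leg 14 mm wide runs 30 mm further towards +y (42 mm in y overall, 76 mm clear between the legs). About 0.14 kg. This point is the middle of the bar, half-way up (11 mm). Grip the bar across y (12 mm).
- bolt_c (a point): Barrel bolt, plain steel, lying on its plate: plate 82 (x) x 36 (y) x 4 mm; on it a barrel 66 (x) x 18 (y) mm, its top 24 mm above the underside; a dark 12 mm rod sticks out 24 mm beyond the plate's +x end; a small knob, 8 mm across and 6 mm high, stands on the barrel 26 mm towards -x from this point. About 0.18 kg. This point is the centre of plate and barrel, 12 mm above the underside. Grip the barrel across y (18 mm).
- padlock_seat (a point): In the padlock's cut-out (square with a narrower bay for the shackle): where the point padlock_c lies, and how its axes point, when the padlock is fully home. All three cut-outs: 10 mm deep, 2.5 mm clear all round the part's outline, floor 5 mm and foam top 15 mm above the counter, so the seated parts stand 12 to 14 mm proud of the foam. There are no finger notches: fingers reaching lower than 10 mm above a part's underside meet the foam before it is home. The block is fixed.
- handle_seat (a point): In the handle's U-shaped cut-out: where handle_c lies, and how its axes point, when the handle is fully home. The foam stands between the legs of the U.
- bolt_seat (a point): In the bolt's cut-out (rectangle with a narrow bay for the rod): where bolt_c lies, and how its axes point, when the bolt is fully home.
- tray: Aluminium tray, fixed, 138 (x) x 260 (y) x 15 mm high with a 4 mm rim, origin at the centre of its underside. It holds three dark foam blocks of 130 x 84 mm side by side along its y, one cut-out each, in any order. Tray, blocks and cut-outs have the same x and y axes.
- padlock: The padlock itself; origin on its underside, 18 mm towards the shackle from padlock_c.
- handle: The handle itself; origin on its underside, 15 mm towards +y (the legs) from handle_c.
- bolt: The bolt itself; origin on its underside, 12 mm towards +x (the rod) from bolt_c.
- big_padlock_c (a point): Bystander: padlock of the same make, 70 x 70 mm and 30 mm thick, too big for any cut-out; centre of its body.
- tape_c (a point): Bystander: roll of tape, 90 mm across, 24 mm high, lying flat; its centre.
- screwdriver_grip (a point): Bystander: screwdriver lying on the counter; its handle.
- tub_c (a point): Bystander: round screw-top tub, 68 mm across, 70 mm high; its centre.
Things that resemble listed ones, but are neither listed nor needed, are in the scene too. Leave any turquoise look-alike of the part that bears padlock_seat alone.

How it is judged:
By the outcome, as a careful person would: the job done as asked, in the order asked, and still so for the second after the job is handed in, with the robot touching nothing.
It also fails if it takes over 72 s, if anything falls off the work surface, if the arm or the gripper's body presses on something with over 40 N, if the wrist force passes 120 N, or if a joint passes its speed limit or range.

## Working session

There is one attempt and no reset: what is moved stays moved. The work goes in short steps, Python scripts to look and compute and a shell command to move; the robot and the scene stay as the last step left them, time stands still between calls to the robot, and variables do not carry over. Pictures are saved under pics/ and viewed, at most 10 in all, crops included, and the job is handed in when it is done.

```bash
mkdir -p pics; ls; python3 - <<'E'
from station import ctrl
import cv2,numpy as np
o=ctrl.get_obs();print(o['time_s'],o['ee_pos'],o['eef_rot'],o['grip_width'])
for n in('top','side'):
    c=ctrl.camera(n);cv2.imwrite(f'pics/{n}0.png',c['color'][:,:,::-1]);np.savez(f'{n}0.npz',**c);print(c['intrinsics'].tolist(),np.round(c['camera_from_world'],3).tolist())
    cv2.imwrite(f'pics/{n}0x.png',cv2.resize(c['color'][:,:,::-1],(800,600),interpolation=cv2.INTER_CUBIC))
E
```

```text
pics
0.0 [0.17645237 0.52062114 0.20487562] [-3.14036154e+00 -6.92536835e-05  2.81476810e+00] 0.09392374034899297
[[387.7981130834622, 0.0, 284.89542274087074], [0.0, 387.7981130834622, 209.94611066312783], [0.0, 0.0, 1.0]] [[0.026, -1.0, -0.01, 0.119], [-0.999, -0.025, -0.048, 0.553], [0.048, 0.011, -0.999, 1.242], [0.0, 0.0, 0.0, 1.0]]
[[484.45489348232513, 0.0, 281.265608329389], [0.0, 484.45489348232513, 220.65212916105554], [0.0, 0.0, 1.0]] [[0.998, -0.066, 0.001, -0.537], [-0.042, -0.659, -0.751, 0.148], [0.05, 0.749, -0.661, 1.27], [0.0, 0.0, 0.0, 1.0]]
```

View pics/top0x.png

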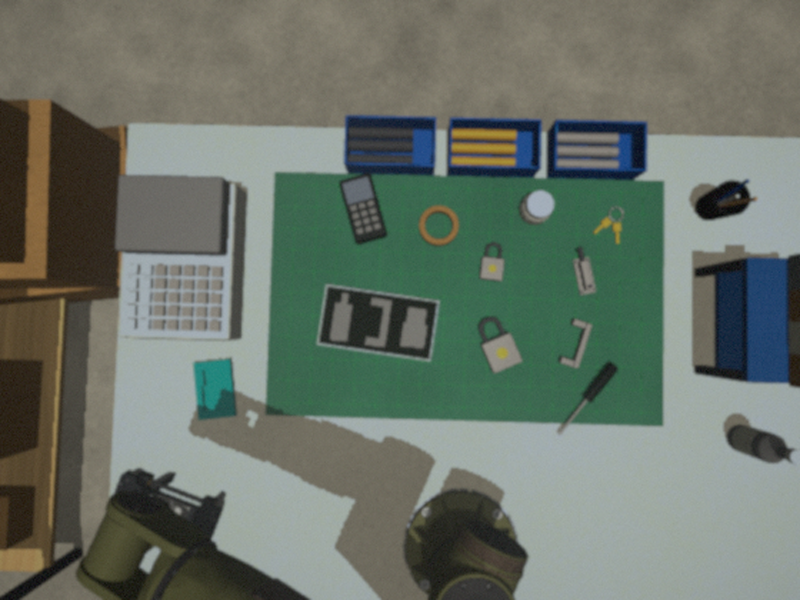

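View pics/side0x.png

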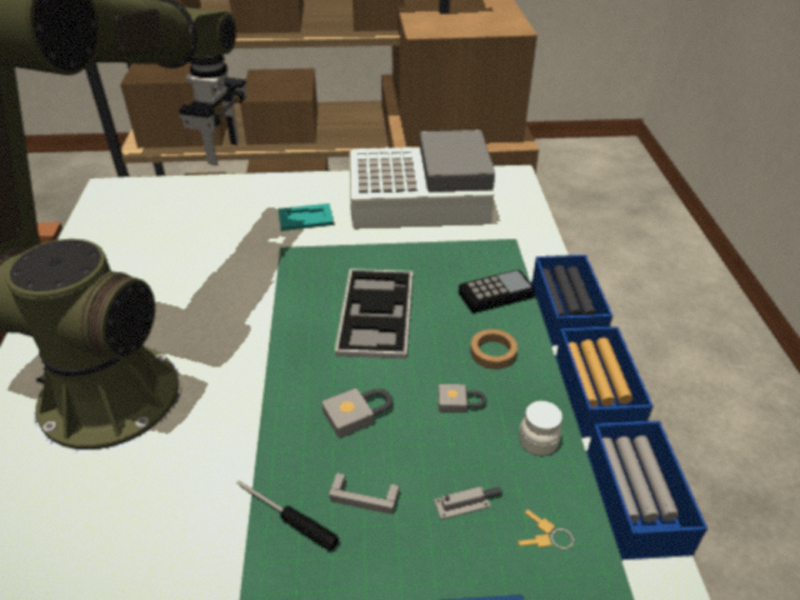

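Top view (800×600 pixels): the small padlock is at (492,262), the handle at (577,343) and the bolt at (584,272). The tray is at (378,322), with cut-outs for bolt (341,318), handle (378,320) and padlock (414,328).

Possible mix-ups:
- **Padlock:** small (492,262) or big (500,345). I choose the small one.
- **Tray block:** black foam at (414,328) or the turquoise look-alike at (215,388). I choose the black one.
- **Bolt and handle:** one of each on the mat. The screwdriver (588,398) and keys (612,225) are not candidates.

Next is a close crop to check this.

```bash
python3 - <<'E'
import cv2,numpy as np
t=np.load('top0.npz')['color'][:,:,::-1];s=np.load('side0.npz')['color'][:,:,::-1]
a=cv2.resize(t[160:275,215:435],(800,418),interpolation=cv2.INTER_CUBIC);cv2.imwrite('pics/tc.png',cv2.convertScaleAbs(a,alpha=1.5))
b=cv2.resize(s[180:375,210:370],(492,600),interpolation=cv2.INTER_CUBIC);cv2.imwrite('pics/sc.png',cv2.convertScaleAbs(b,alpha=1.4))
E
```

```text
(no output)
```

View pics/tc.png

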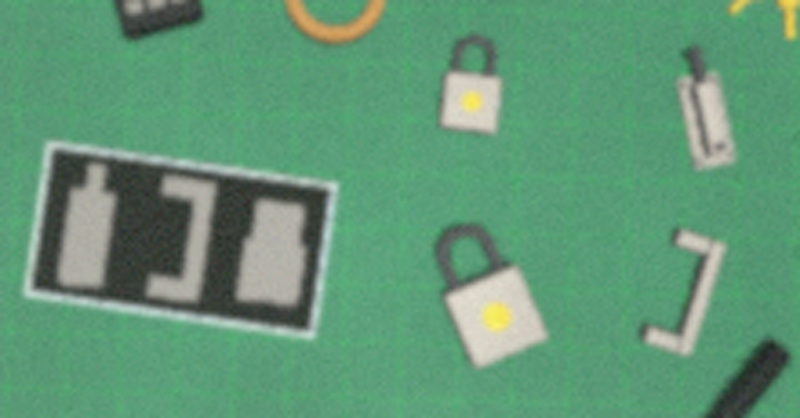

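View pics/sc.png

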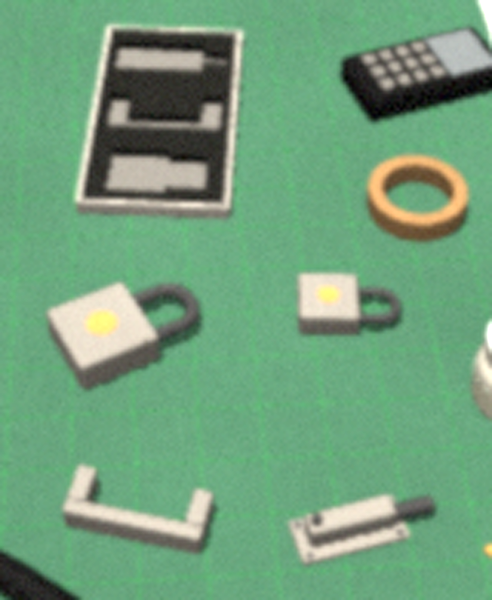

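The crop confirms it. The small padlock is at (470,100), its shackle pointing up (+x). The bolt's rod points up at (695,60), and the handle's legs point left (+y) at (690,290). The cut-outs run left to right as bolt, handle, padlock, in the same orientation as the parts.

Now to measure. I'll cast cut-outs at z=10 mm, where the wall parallax cancels.

```bash
cat >m.py <<'E'
import cv2,numpy as np
U=8
def load(n):
    c=np.load(n);return c['color'],c['intrinsics'],c['camera_from_world']
def cast(uv,K,T,z):
    R,t=T[:3,:3],T[:3,3];C=-R.T@t
    d=np.c_[uv,np.ones(len(uv))]@np.linalg.inv(K).T@R
    return (C+d*((z-C[2])/d[:,2])[:,None])[:,:2]
def blobs(img,box,thr,mina=40):
    x0,y0,x1,y1=box
    g=img[y0:y1,x0:x1,0].astype(np.float32)   # red channel: mat dark, steel light
    g=cv2.resize(g,None,fx=U,fy=U,interpolation=cv2.INTER_CUBIC)
    g=cv2.GaussianBlur(g,(0,0),3)
    cs,_=cv2.findContours((g>thr).astype(np.uint8),cv2.RETR_LIST,cv2.CHAIN_APPROX_NONE)
    return [(c[:,0,:]+.5)/U-.5+[x0,y0] for c in cs if cv2.contourArea(c)>mina*U*U]
def rect(c,K,T,z):
    p=cast(c,K,T,z);(cx,cy),(w,h),a=cv2.minAreaRect((p*1000).astype(np.float32))
    a=(a+45)%90-45
    q=cv2.boxPoints(((cx,cy),(w,h),a))
    pr=p*1000@np.array([[np.cos(np.radians(a)),-np.sin(np.radians(a))],[np.sin(np.radians(a)),np.cos(np.radians(a))]])
    e=np.ptp(pr,axis=0)
    return np.round([cx,cy,e[0],e[1],a],1)
E
python3 - <<'E'
from m import *
for n,bx in(('top0.npz',(215,160,435,275)),('side0.npz',(210,180,370,375))):
    im,K,T=load(n);print(n,'cam',np.round(-T[:3,:3].T@T[:3,3],3))
    for thr in (100,130,150):
        for c in blobs(im,bx,thr):
            print(thr,c.mean(0).round(0),[ (z,rect(c,K,T,z/1000).tolist()) for z in(4,10,23)])
    for px in ([(345,187),(344,222),(325,185),(290,225),(245,225)] if n[0]=='t' else [(317,278),(320,282),(330,345)]): print(px,im[px[1],px[0]])
E
```

```text
top0.npz cam [0.49  0.119 1.269]
100 [351. 247.] [(4, [436.4, -85.0, 71.5, 71.3, 24.6]), (10, [436.6, -84.0, 71.2, 71.0, 24.6]), (23, [437.2, -81.9, 70.5, 70.3, 24.6])]
100 [405. 241.] [(4, [461.9, -253.1, 105.2, 42.4, -17.1]), (10, [462.0, -251.3, 104.7, 42.2, -17.1]), (23, [462.3, -247.5, 103.6, 41.8, -17.1])]
100 [290. 230.] [(4, [488.5, 114.8, 88.0, 52.7, -6.6]), (10, [488.5, 114.8, 87.6, 52.4, -6.6]), (23, [488.5, 114.9, 86.7, 51.9, -6.6])]
100 [266. 226.] [(4, [498.5, 198.0, 105.9, 43.1, -6.6]), (10, [498.5, 197.6, 105.4, 42.9, -6.6]), (23, [498.4, 196.8, 104.3, 42.5, -6.6])]
100 [239. 223.] [(4, [508.5, 282.4, 107.4, 36.9, -6.7]), (10, [508.4, 281.6, 106.9, 36.7, -6.7]), (23, [508.2, 279.9, 105.8, 36.4, -6.7])]
100 [264. 225.] [(4, [498.7, 198.7, 134.7, 256.6, -6.9]), (10, [498.6, 198.3, 134.0, 255.4, -6.9]), (23, [498.5, 197.5, 132.7, 252.7, -6.9])]
100 [264. 226.] [(4, [498.3, 199.0, 142.4, 265.5, -6.9]), (10, [498.3, 198.6, 141.7, 264.2, -6.9]), (23, [498.2, 197.8, 140.3, 261.5, -6.9])]
100 [408. 193.] [(4, [616.9, -269.8, 82.5, 37.1, 12.4]), (10, [616.3, -267.9, 82.1, 36.9
[... 5219 characters left out ...]
8]), (10, [434.6, -63.3, 67.7, 66.9, 24.8]), (23, [435.2, -74.7, 66.7, 66.0, 24.8])]
150 [316. 276.] [(4, [627.2, -38.9, 46.3, 47.3, -4.9]), (10, [626.2, -44.3, 46.0, 47.0, -4.9]), (23, [624.2, -55.9, 45.4, 46.3, -4.9])]
150 [346. 241.] [(4, [725.6, 86.8, 67.6, 68.2, -34.7]), (10, [724.0, 80.6, 67.2, 67.8, -34.7]), (23, [720.6, 67.2, 66.2, 66.8, -34.7])]
150 [345. 241.] [(4, [725.1, 86.6, 88.1, 88.3, 16.2]), (10, [723.5, 80.4, 87.5, 87.7, 16.2]), (23, [720.1, 67.0, 86.3, 86.5, 16.2])]
150 [240. 217.] [(4, [429.2, 219.4, 5.2, 258.9, -6.7]), (10, [429.5, 212.3, 5.1, 257.3, -6.7]), (23, [430.1, 197.1, 5.1, 253.7, -6.7])]
(317, 278) [192 164 129]
(320, 282) [160 152 139]
(330, 345) [175 166 151]
```

Poses in mm, averaged over both views:

| Item | Part x, y | Part yaw | Seat x, y | Seat yaw |
|---|---|---|---|---|
| Padlock_c | (625.2, −56.7) | −5.2° | (469.5, 117.2) | −6.8° |
| Handle_c | (456.9, −262) | −17.1° | (495.3, 183.6) | −6.8° |
| Bolt_c | (616, −269.7) | 12.5° | (495.2, 283.5) | −6.8° |

I'll go to the padlock first.

```bash
python3 -m pendant '[[[2.36,-3.04,-0.45],[0,0,0.012]],[[2.36,-3.04,-0.45],[0,0,0.012]],[[2.36,-3.04,-0.45],[0,0,0.012]],[[2.36,-3.04,-0.45],[0,0,0.012]],[[2.36,-3.04,-0.45],[0,0,0.012]],[[2.36,-3.04,-0.45],[0,0,0.012]],[[2.36,-3.04,-0.45],[0,0,0.012]],[[2.36,-3.04,-0.45],[0,0,0.012]],[[2.36,-3.04,-0.45],[0,0,0.012]],[[2.36,-3.04,-0.45],[0,0,0.012]],[[2.36,-3.04,-0.45],[0,0,0.012]],[[2.36,-3.04,-0.45],[0,0,0.012]],[[2.36,-3.04,-0.45],[0,0,0.012]],[[2.36,-3.04,-0.45],[0,0,0.012]],[[2.36,-3.04,-0.45],[0,0,0.012]],[[2.36,-3.04,-0.45],[0,0,0.012]],[[2.36,-3.04,-0.45],[0,0,0.012]],[[2.36,-3.04,-0.45],[0,0,0.012]],[[2.36,-3.04,-0.45],[0,0,0.012]],[[0,0,0],[0,0,0]]]' 0.8 30
```

```text
invalid input
```

```bash
python3 -m pendant '[[[2.36,-3.04,-0.45],0.012],[[2.36,-3.04,-0.45],0.012],[[2.36,-3.04,-0.45],0.012],[[2.36,-3.04,-0.45],0.012],[[2.36,-3.04,-0.45],0.012],[[2.36,-3.04,-0.45],0.012],[[2.36,-3.04,-0.45],0.012],[[2.36,-3.04,-0.45],0.012],[[2.36,-3.04,-0.45],0.012],[[2.36,-3.04,-0.45],0.012],[[2.36,-3.04,-0.45],0.012],[[2.36,-3.04,-0.45],0.012],[[2.36,-3.04,-0.45],0.012],[[2.36,-3.04,-0.45],0.012],[[2.36,-3.04,-0.45],0.012],[[2.36,-3.04,-0.45],0.012],[[2.36,-3.04,-0.45],0.012],[[2.36,-3.04,-0.45],0.012],[[2.36,-3.04,-0.45],0.012],[[0,0,0],0]]' 0.8 30
```

```text
time_s: 1.77
ee_pos: [0.6266, -0.0617, 0.1178]
eef_rot: [-3.141, -0.002, 3.04]
force: [-0.8, 0.2, 0.3]
grip_width: 0.0749
grip_force: 0.0
```

```bash
python3 -m pendant '[[[0,0,0],0],[[0,0,0],0],[[0,0,0],0]]'
```

```text
time_s: 2.02
ee_pos: [0.6245, -0.0557, 0.1202]
eef_rot: [3.141, -0.0, 3.044]
force: [0.2, 0.6, -0.3]
grip_width: 0.075
grip_force: 0.0
```

```bash
python3 -m pendant '[[[0.05,-0.08,-2.5],0.005],[[0,0,-2.5],0],[[0,0,-2.5],0],[[0,0,-1.8],0],[[0,0,-1.0],0],[[0,0,-0.57],0],[[0,0,0],0],[[0,0,0],0],[[0,0,0],0]]'; python3 -m pendant '[[[0,0,0],0],[[0,0,0],0],[[0,0,0],0],[[0,0,0],0],[[0,0,0],0],[[0,0,0],0]]' 0.3 30
```

```text
time_s: 2.77
ee_pos: [0.6261, -0.0575, 0.0127]
eef_rot: [-3.141, 0.002, 3.048]
force: [-0.5, 0.2, 0.4]
grip_width: 0.0752
grip_force: 0.0
time_s: 3.27
ee_pos: [0.6256, -0.0575, 0.0115]
eef_rot: [3.141, 0.0, 3.048]
force: [-0.4, 1.5, 2.7]
grip_width: 0.0498
grip_force: 30.0
```

```bash
python3 -m pendant '[[[0,0,2],0],[[0,0,2.5],0],[[-2.22,2.5,0.5],-0.005],[[-2.22,2.5,0],-0.005],[[-2.22,2.5,0],-0.005],[[-2.22,2.5,0],-0.005],[[-2.22,2.5,0],-0.005],[[-2.22,2.5,0],0],[[-2.21,2.47,0],0],[[0,0,0],0],[[0,0,0],0],[[0,0,0],0],[[0,0,0],0]]'
python3 - <<'E'
from station import ctrl
import cv2,numpy as np
for n in('top','side'):
    c=ctrl.camera(n);np.savez(f'{n}1.npz',**c)
t=np.load('top1.npz')['color'][170:270,200:370,::-1];s=np.load('side1.npz')['color'][150:290,200:360,::-1]
cv2.imwrite('pics/h1.png',np.hstack([cv2.resize(t,(440,259),interpolation=2),np.pad(cv2.resize(s,(296,259),interpolation=2),((0,0),(0,0),(0,0)))]))
E
```

```text
time_s: 4.35
ee_pos: [0.4707, 0.1166, 0.0612]
eef_rot: [-3.142, 0.0, 3.022]
force: [-0.6, 0.7, -1.6]
grip_width: 0.0498
grip_force: 30.0
```

View pics/h1.png

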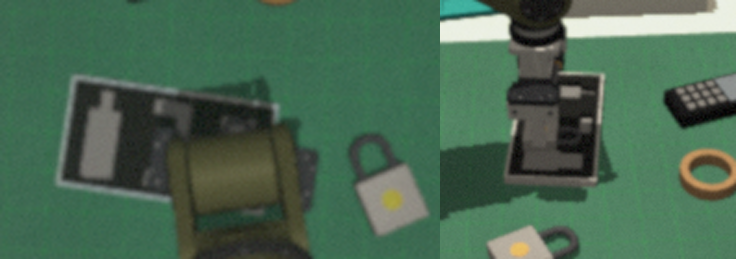

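The arm hides most of the padlock. In the side half it hangs over the right cut-out at about (555,155). I'll lower it slowly and watch the force.

```bash
python3 -m pendant '[[[0,0.05,-1.8],0],[[0,0,-1.2],0],[[0,0,-0.6],0],[[0,0,-0.3],0],[[0,0,-0.2],0],[[0,0,-0.1],0],[[0,0,0],0],[[0,0,0],0]]'
```

```text
time_s: 5.12
ee_pos: [0.4704, 0.1177, 0.0197]
eef_rot: [3.141, 0.001, 3.023]
force: [0.3, -0.8, -2.5]
grip_width: 0.0499
grip_force: 30.0
```

```bash
python3 -m pendant '[[[0,0,-0.1],0],[[0,0,-0.1],0],[[0,0,-0.07],0],[[0,0,0],0],[[0,0,0],0]]'
```

```text
time_s: 5.53
ee_pos: [0.4701, 0.1177, 0.0165]
eef_rot: [-3.142, -0.0, 3.023]
force: [-0.0, -0.1, -2.2]
grip_width: 0.0497
grip_force: 30.0
```

```bash
python3 -m pendant '[[[0,0,0],0],[[0,0,0],0],[[0,0,0.5],0],[[0,0,2],0],[[0,0,3],0],[[0,0,1.5],0],[[-0.13,-3.8,0],-0.018],[[-0.13,-3.8,0],-0.018],[[-0.13,-3.8,0],-0.018],[[-0.13,-3.8,0],-0.018],[[-0.13,-3.8,0],-0.018],[[-0.13,-3.8,0],-0.018],[[-0.13,-3.8,0],-0.018],[[-0.13,-3.8,0],-0.018],[[-0.13,-3.8,0],-0.018],[[-0.13,-3.8,0],-0.018]]' 0.62 30; python3 -m pendant '[[[0,0,0],0],[[0,0,0],0],[[0,0,0],0],[[0,0,0],0]]' 0.42
python3 - <<'E'
from station import ctrl
import cv2,numpy as np
for n in('top','side'):
    c=ctrl.camera(n);np.savez(f'{n}2.npz',**c)
t=np.load('top2.npz')['color'][170:270,200:370,::-1];s=np.load('side2.npz')['color'][170:270,200:320,::-1]
cv2.imwrite('pics/h2.png',np.hstack([cv2.resize(t,(440,259),interpolation=2),cv2.resize(s,(311,259),interpolation=2)]))
E
```

```text
time_s: 6.87
ee_pos: [0.4568, -0.2643, 0.0872]
eef_rot: [-3.141, 0.001, 2.842]
force: [0.2, 0.4, 0.1]
grip_width: 0.0582
grip_force: 0.0
time_s: 7.2
ee_pos: [0.4573, -0.2613, 0.0867]
eef_rot: [3.141, -0.0, 2.844]
force: [0.3, -0.3, -0.2]
grip_width: 0.04
grip_force: 0.0
```

View pics/h2.png

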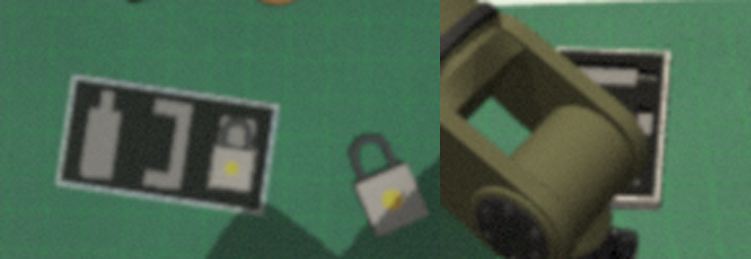

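The padlock sits in its cut-out at (233,160). Next is the handle.

```bash
python3 -m pendant '[[[0,-0.07,-2.5],0],[[0,0,-2.2],0],[[0,0,-1.5],0],[[0,0,-0.9],0],[[0,0,-0.43],0],[[0,0,0],0],[[0,0,0],0],[[0,0,0],0]]'; python3 -m pendant '[[[0,0,0],0],[[0,0,0],0],[[0,0,0],0],[[0,0,0],0],[[0,0,0],0],[[0,0,0],0]]' 0.05 30
```

```text
time_s: 7.97
ee_pos: [0.4577, -0.2632, 0.0122]
eef_rot: [-3.141, 0.001, 2.843]
force: [-0.1, -0.6, -0.4]
grip_width: 0.0396
grip_force: 0.0
time_s: 8.47
ee_pos: [0.4572, -0.263, 0.0114]
eef_rot: [3.142, 0.0, 2.843]
force: [-0.1, 1.5, 2.1]
grip_width: 0.0115
grip_force: 30.0
```

```bash
python3 -m pendant '[[[0,0,1.5],0],[[0,0,3],0],[[0,0,2],0],[[0.32,3.72,0],0.015],[[0.32,3.72,0],0.015],[[0.32,3.72,0],0.015],[[0.32,3.72,0],0.015],[[0.32,3.72,0],0.015],[[0.32,3.72,0],0.015],[[0.32,3.72,0],0.015],[[0.32,3.72,0],0.015],[[0.32,3.72,0],0.015],[[0.32,3.72,0],0.015],[[0.32,3.72,0],0.015],[[0.32,3.72,0],0.015],[[0,0,-2],0],[[0,0,0],0],[[0,0,0],0],[[0,0,0],0]]'
python3 - <<'E'
from station import ctrl
import cv2,numpy as np
for n in('top','side'):
    c=ctrl.camera(n);np.savez(f'{n}3.npz',**c)
t=np.load('top3.npz')['color'][170:270,200:370,::-1];s=np.load('side3.npz')['color'][165:255,210:320,::-1]
cv2.imwrite('pics/h3.png',np.hstack([cv2.resize(t,(340,400),interpolation=2),cv2.resize(s,(440,400),interpolation=2)]))
E
```

```text
time_s: 10.05
ee_pos: [0.4956, 0.1825, 0.0566]
eef_rot: [-3.141, -0.0, 3.022]
force: [0.7, 0.8, -1.4]
grip_width: 0.0118
grip_force: 30.0
```

View pics/h3.png

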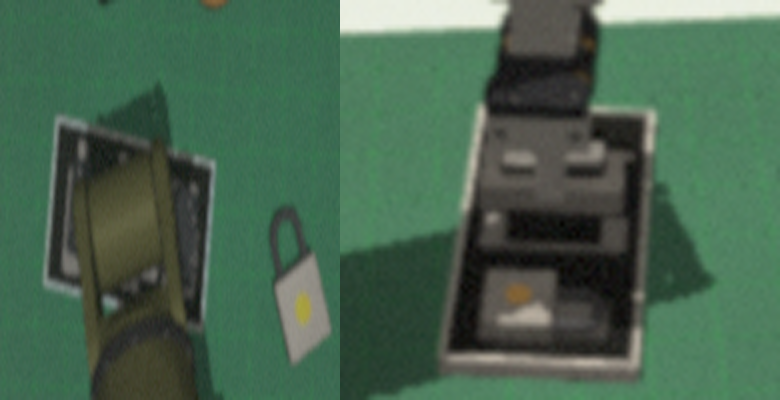

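The side half shows the padlock in its seat at (540,310), with the handle cut-out visible below the gripper at (550,235). The handle is held at 11.8 mm opening. I'll lower it carefully.

```bash
python3 -m pendant '[[[0.02,0.08,-1.5],0],[[0,0,-0.9],0],[[0,0,-0.4],0],[[0,0,-0.3],0],[[0,0,-0.2],0],[[0,0,-0.1],0],[[0,0,0],0],[[0,0,0],0]]'
```

```text
time_s: 10.82
ee_pos: [0.4959, 0.1842, 0.0225]
eef_rot: [3.141, 0.0, 3.023]
force: [-0.4, 0.3, -1.7]
grip_width: 0.0114
grip_force: 30.0
```

```bash
python3 -m pendant '[[[0,0,-0.2],0],[[0,0,-0.2],0],[[0,0,-0.12],0],[[0,0,-0.06],0],[[0,0,0],0],[[0,0,0],0]]'
```

```text
time_s: 11.32
ee_pos: [0.4958, 0.1842, 0.0164]
eef_rot: [3.142, 0.0, 3.023]
force: [-1.2, -0.7, -1.9]
grip_width: 0.0113
grip_force: 30.0
```

```bash
python3 -m pendant '[[[0,0,0],0],[[0,0,0],0],[[0,0,0.5],0],[[0,0,2],0],[[0,0,3],0],[[0,0,1.5],0],[[1.0,-3.78,0],0.028],[[1.0,-3.78,0],0.028],[[1.0,-3.78,0],0.028],[[1.0,-3.78,0],0.028],[[1.0,-3.78,0],0.028],[[1.0,-3.78,0],0.028],[[1.0,-3.78,0],0.028],[[1.0,-3.78,0],0.028],[[1.0,-3.78,0],0.028],[[1.0,-3.78,0],0.028],[[1.0,-3.78,0],0.028],[[1.02,-3.8,0],0.028]]' 0.25 30; python3 -m pendant '[[[0,0,0],0],[[0,0,0],0],[[0,0,0],0],[[0,0,0],0]]' 0.42
python3 - <<'E'
from station import ctrl
import cv2,numpy as np
for n in('top','side'):
    c=ctrl.camera(n);np.savez(f'{n}4.npz',**c)
t=np.load('top4.npz')['color'][175:265,215:315,::-1];s=np.load('side4.npz')['color'][165:255,220:320,::-1]
cv2.imwrite('pics/h4.png',cv2.convertScaleAbs(np.hstack([cv2.resize(t,(400,360),interpolation=2),cv2.resize(s,(400,360),interpolation=2)]),alpha=1.4))
E
```

```text
time_s: 12.82
ee_pos: [0.6161, -0.2716, 0.087]
eef_rot: [-3.141, 0.0, -2.923]
force: [0.2, 0.7, -0.1]
grip_width: 0.0235
grip_force: 0.0
time_s: 13.15
ee_pos: [0.616, -0.2684, 0.0867]
eef_rot: [3.141, -0.0, -2.924]
force: [0.4, -0.2, -0.5]
grip_width: 0.0391
grip_force: 0.0
```

View pics/h4.png

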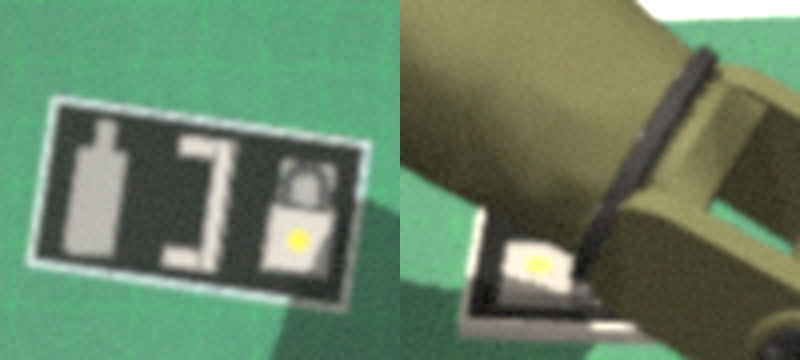

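The handle (205,205) and padlock (298,215) are home in the top half. Next is the bolt.

```bash
python3 -m pendant '[[[0,-0.1,-2.5],0],[[0,0,-2.2],0],[[0,0,-1.5],0],[[0,0,-0.9],0],[[0,0,-0.43],0],[[0,0,0],0],[[0,0,0],0],[[0,0,0],0]]'; python3 -m pendant '[[[0,0,0],0],[[0,0,0],0],[[0,0,0],0],[[0,0,0],0],[[0,0,0],0],[[0,0,0],0]]' 0.1 30
```

```text
time_s: 13.92
ee_pos: [0.6165, -0.2708, 0.0125]
eef_rot: [-3.14, 0.001, -2.924]
force: [0.1, -0.3, -0.1]
grip_width: 0.0394
grip_force: 0.0
time_s: 14.42
ee_pos: [0.6161, -0.2706, 0.0115]
eef_rot: [-3.141, 0.0, -2.924]
force: [-1.5, 1.1, 4.1]
grip_width: 0.0177
grip_force: 30.0
```

```bash
python3 -m pendant '[[[0,0,1.5],0],[[0,0,3],0],[[0,0,2],0],[[-0.81,3.7,0],-0.023],[[-0.81,3.7,0],-0.023],[[-0.81,3.7,0],-0.023],[[-0.81,3.7,0],-0.023],[[-0.81,3.7,0],-0.023],[[-0.81,3.7,0],-0.023],[[-0.81,3.7,0],-0.022],[[-0.81,3.7,0],-0.022],[[-0.81,3.7,0],-0.022],[[-0.81,3.7,0],-0.022],[[-0.81,3.7,0],-0.022],[[-0.8,3.7,0],-0.022],[[-0.8,3.7,0],-0.022],[[-0.8,3.7,0],-0.022],[[-0.8,3.64,0],-0.022],[[0,0,-2],0],[[0,0,0],0]]'; python3 -m pendant '[[[0,0,0],0],[[0,0,0],0],[[0,0,0],0]]'
```

```text
time_s: 16.08
ee_pos: [0.4931, 0.2848, 0.0543]
eef_rot: [-3.14, -0.003, 3.026]
force: [-0.3, -1.0, -2.7]
grip_width: 0.0176
grip_force: 30.0
time_s: 16.33
ee_pos: [0.4956, 0.283, 0.0572]
eef_rot: [3.141, 0.001, 3.021]
force: [-0.4, -0.8, -1.4]
grip_width: 0.0175
grip_force: 30.0
```

```bash
python3 -m pendant '[[[-0.03,0.02,-1.5],0],[[0,0,-0.9],0],[[0,0,-0.4],0],[[0,0,-0.3],0],[[0,0,-0.2],0],[[0,0,-0.1],0],[[0,0,0],0],[[0,0,0],0]]'; python3 -m pendant '[[[0,0,-0.2],0],[[0,0,-0.2],0],[[0,0,-0.12],0],[[0,0,-0.06],0],[[0,0,0],0],[[0,0,0],0]]'
```

```text
time_s: 17.0
ee_pos: [0.4947, 0.2841, 0.0225]
eef_rot: [3.141, 0.0, 3.023]
force: [-0.1, 1.0, -2.3]
grip_width: 0.0177
grip_force: 30.0
time_s: 17.5
ee_pos: [0.4945, 0.284, 0.0164]
eef_rot: [-3.142, 0.0, 3.023]
force: [-0.5, -0.4, 0.1]
grip_width: 0.0177
grip_force: 30.0
```

```bash
python3 -m pendant '[[[0,0,0],0],[[0,0,0],0],[[0,0,0.5],0],[[0,0,2],0],[[0,0,3.5],0],[[0,0,4],0],[[0,0,4],0],[[-3,2.2,0],0],[[-3,2.2,0],0],[[-3,2.2,0],0],[[-3,2.2,0],0],[[-3,2.2,0],0],[[-3,2.2,0],0],[[-3,2.2,0],0],[[-3,2.2,0],0],[[-3,2.2,0],0],[[-3,2.2,0],0],[[0,0,0],0],[[0,0,0],0],[[0,0,0],0]]' 0.33
python3 - <<'E'
from station import ctrl
from m import *
for n in('top','side'):
    c=ctrl.camera(n);np.savez(f'{n}5.npz',**c)
t=np.load('top5.npz')['color'][165:275,215:435,::-1];s=np.load('side5.npz')['color'][165:255,220:320,::-1]
cv2.imwrite('pics/h5.png',cv2.convertScaleAbs(np.vstack([cv2.resize(t,(480,240),interpolation=2),cv2.resize(s,(480,350),interpolation=2)]),alpha=1.4))
for n,bx in(('top5.npz',(330,165,435,275)),('side5.npz',(210,240,335,375))):
    im,K,T=load(n)
    for c in blobs(im,bx,100): print(n,rect(c,K,T,.023))
E
```

```text
time_s: 19.17
ee_pos: [0.1948, 0.5038, 0.1565]
eef_rot: [3.142, 0.0, 3.023]
force: [-0.2, 0.5, 0.7]
grip_width: 0.031
grip_force: 0.0
top5.npz [437.1 -81.9  70.5  70.5  24.7]
side5.npz [435.1 -74.8  73.1  73.8  24.7]
side5.npz [680.   56.5  15.9  38.1  -8.5]
side5.npz [482.1  70.1 142.9  35.   -3.7]
```

View pics/h5.png

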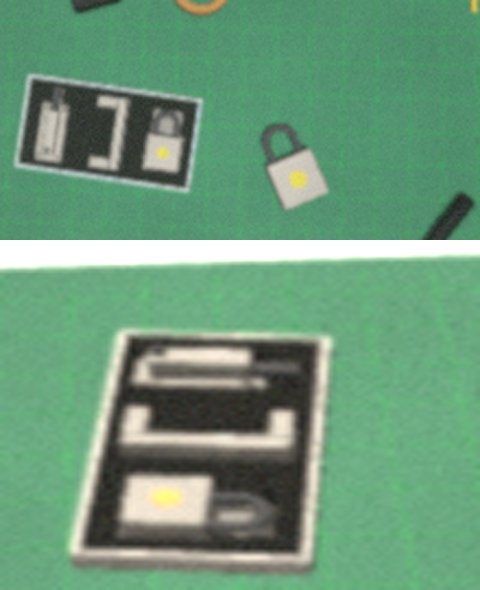

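All three parts lie flat in their cut-outs: bolt (50,130), handle (112,130) and padlock (163,140). The big padlock at (295,165) hasn't moved.

```bash
python3 -c "
from station import ctrl
print(ctrl.hand_in())"
```

```text
the job is handed in; nothing more can be done
None
```

The padlock, pull handle and barrel bolt are each flat in their own cut-outs, confirmed in both camera views before I handed the job in at about 19 s; the big padlock measured unmoved, and the arm touched nothing else.

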